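# Find the rocking pipe cap and press it home

## Robot

A 6-joint arm with a two-finger parallel gripper is mounted at the origin on the work surface. World frame = base frame: x ahead of the robot, y to its left, z up, the work surface at z = 0. Lengths are in m, angles in rad, forces in N, time in s.
With the tool pointing down it reaches from about 0.325 to 0.85 m from the base axis. Payload 4.4 kg.
Tool frame: the origin (TCP) lies where the fingers leave the gripper's body, on its centre line; the fingertips stand 97 mm ahead of it and the grasp point (between the pads) lies 78 mm ahead of it (env.tcp_to_grasp is the distance from the TCP to the grasp point, in m); z points along the fingers, y is the direction in which the jaws open and shut (so a half turn about z gives the same grasp; the last joint's range is limited). The gripper opens to 94 mm and grips with 3 to 60 N. Pads are 16 mm wide; open, the fingers measure 119 mm over their backs; the gripper's body (75 mm by 177 mm) begins 78 mm behind the grasp point.
Start: joints at [1.028, 0.207, 1.542, -0, 1.393, -0.15], TCP at [0.22, 0.531, 0.303] pointing down, gripper open.
Joint ranges: [-2.73, 2.73], [-0.86, 2.22], [0.23, 2.46], [-1.11, 4.25], [0.08, 2.63], [-2.82, 2.82]. Speed limits (rad/s): [2.79, 2.79, 3.14, 3.14, 3.14, 3.14].

## Interface

Orientations are given as a unit quaternion [w, x, y, z].
In Python, from workcell import env, eyes gives the robot as it stands.
- The arm moves only by the tool move_arm, never from a script. Its argument "targets" is one flat list of numbers, 7 for each row, row after row: the shift along the tool's x, y, z in units of 30 mm (1.0 is 30 mm), then the turn, a rotation vector about the tool's x, y, z in units of 8 degrees (1.0 is 8 degrees), then the finger opening in mm, from 0 to 94. In form: [dx, dy, dz, ax, ay, az, claw, dx, dy, dz, ax, ay, az, claw, ...]. A call has 1 to 5 rows; each row is the pose to reach, as a shift and turn from the pose commanded when the call began, along the tool's axes at that moment; what a row does not reach only later rows make up. A row lasts 1/8 s, in which the tool goes at most 62.5 mm and 10.7 degrees, less where a joint would pass 70% of its speed; a pose out of reach is approached as far as the arm can. A call with a gripper value outside its range is refused whole. The fingers move at their own pace and stop on an object; the grip force is fixed at half the most. Time passes only in rows, so rows that repeat a pose let the fingers close. It gives the time, the measured TCP pose, the force and the opening at its end, in the units of the state.
- env.sense(): the state, without advancing time (a new reading comes with each control period).
- eyes.snapshot(name): name is "side" or "top" or "wrist"; returns the picture (384x512x3 uint8, blue, green, red); there is no depth.
- eyes.camera_params(name): a dict with "fx", "fy", "cx", "cy" (pixels), "rvec" (rotation vector, rad) and "tvec" (3), from world to camera coordinates, as OpenCV has them; the wrist camera has in their place "T_tool_cam" (4x4, takes a point from camera to tool coordinates, whose origin is the TCP and whose axes are the flange's). Camera axes: x right, y down, z forward; pixel columns grow to the right and rows downward; lengths in m; the calibration is good to about 2 mm. A picture is of the moment at which its call begins: read the wrist's pose just before it. camera_params takes no time and is no camera call.
- env.finish_job(): hands the job in, once; it reports no verdict.
Trained networks look in the newest picture that a camera, given by its name, has taken for a name from the list of things; names that differ only in an ending like _2 or _b are one class to them, and where a whole thing is asked for, a point or a joint stands for the part that bears it (a point fixed in the world has none). Each returns a list of dicts, best first, with "p" (0 to 1); they miss things now and then, are a little off and sometimes report something else, mostly with a low value. They report only what shows in the picture. A call takes as long as a camera call. They do not tell look-alikes from the thing itself.
- eyes.trace(camera, name): "mask" (384x512 bool, what is visible of it) and "rect" ([left, top, right, bottom] in pixels, round what is visible of it).
The state is a dict: "time_s": time; "q": joint angles; "joint_velocities": joint speeds; "effort": joint torques, N m; "tcp_pos": TCP position; "tool_rot": TCP orientation; "force": force on the tool from outside, world axes, zero at the start; "ft_torque": the same for the moment, N m; "opening": opening from 0.0 (shut) to 1.0 (fully open).
Only numpy, scipy, OpenCV 4.12 (cv2) and the standard library are available. Lean on these libraries where they do the work, as an engineer would, in place of code of your own. Each camera call takes 0.05 s, during which the arm holds its last target. There are 200 camera calls.

## Task

Four identical push-on caps close the watering pipes that come up through the wall shelf, and one of them has not been pushed home. With closed fingertips press lightly near the edge of one cap after another until you find the one that rocks, then press on its middle until it is fully home and level, and finish with your fingertips still pressing on the middle of that cap, so that I can see which one it was. Only press, without pounding or leaning hard on the plastic: do not lift or pull off any cap, and leave the clay saucer, trowel, hide box and jar where they are.

Things in the scene. Friction and masses are not known exactly. Their poses are not given: they have to be found in the camera images.
- cap_1: One of four identical grey plastic push-on caps, 122 mm across, one on each pipe; places change each run, names say nothing. Origin: on its axis, 8 mm below its flat top; z: cap axis, up; turn about z means nothing. Flat top 102 mm across, bevel outside it; a 14 mm skirt hides the pipe's rim. Pipes are fixed, 110 mm across; cap tops lie 88 to 119 mm above the shelf, so height tells nothing.
- cap_2: Same shape, origin and axes as cap_1. True of all four: a cap that is home does not give, wherever its flat top is pressed. The loose one looks the same and is level at rest, but sits 6 mm too high on its rubber seal.
- cap_3: Same shape, origin and axes as cap_1. True of all four: if loose, a press of 1 N or more about 40 mm from its centre rocks it at once by about 0.14 rad (that side sinks 3 to 5 mm, the other rises) until it meets the pipe's rim; released, it tips back level. A light press at the edge does not seat it.
- cap_4: Same shape, origin and axes as cap_1. True of all four: if loose, its middle feels firm below 15 N; a push of 15 to 25 N straight down on the middle slides it down 6 mm to a stop, and it then stays down and rocks no more. Over 50 N may crack a cap.
- saucer: Unglazed clay saucer, 150 mm across, 24 mm high, loose on the shelf on the robot's side of the pipes; origin at the centre of its underside. Leave it.
- trowel: Garden trowel lying flat, 305 mm long, 30 mm high, steel blade 70 mm wide, wooden handle 30 mm thick; origin underneath where the handle meets the neck, x along the blade (the tip is 185 mm along +x, the handle's end 120 mm along -x). Leave it.
- hide_box: Tan plastic hide box, 130 x 170 mm and 85 mm high, open below with an entrance at its +x side, beyond the pipes; origin at the centre of its underside. Leave it.
- jar: Glass jar with an aluminium screw-top lid, 84 mm across, 125 mm high, beyond the pipes; origin at the centre of its underside. Leave it.
Things that resemble listed ones, but are neither listed nor needed, are in the scene too. Leave any white look-alike of the cap_2 alone. What is shaped like the cap_3 but turquoise is not meant.

How it is judged:
On the way, in this order (a step that is already met when the one before it is completed fails the run):
1. the loose cap has been rocked by pressing it off its middle with the fingers (tilted more than 0.06 rad) (((angle between cap_1's own z axis and vertical above 0.06 rad and contact force between cap_1 and the fingers above 0.1 N) or (angle between cap_2's own z axis and vertical above 0.06 rad and contact force between cap_2 and the fingers above 0.1 N) or (angle between cap_3's own z axis and vertical above 0.06 rad and contact force between cap_3 and the fingers above 0.1 N) or (angle between cap_4's own z axis and vertical above 0.06 rad and contact force between cap_4 and the fingers above 0.1 N))), for 0.05 s.
2. the loose cap is home: more than 4.5 mm from where it began and level within 0.03 rad (((distance of cap_1 from where it was at the start of the episode above 0.0045 m and angle between cap_1's own z axis and vertical below 0.03 rad) or (distance of cap_2 from where it was at the start of the episode above 0.0045 m and angle between cap_2's own z axis and vertical below 0.03 rad) or (distance of cap_3 from where it was at the start of the episode above 0.0045 m and angle between cap_3's own z axis and vertical below 0.03 rad) or (distance of cap_4 from where it was at the start of the episode above 0.0045 m and angle between cap_4's own z axis and vertical below 0.03 rad))), for 0.2 s.
At the end, for the whole second after the job is handed in: The cap that was loose is home (over 4.5 mm from where it began) with the fingers pressing on it (over 1 N) within 25 mm of its middle; all caps are level within 0.03 rad, at rest and within 10 mm of where they began; saucer, trowel, hide box and jar within 20 mm ((((distance of cap_1 from where it was at the start of the episode above 0.0045 m and angle between cap_1's own z axis and vertical below 0.03 rad) and contact force between cap_1 and the fingers above 1 N and horizontal distance between the grasp point and cap_1 below 0.025 m) or ((distance of cap_2 from where it was at the start of the episode above 0.0045 m and angle between cap_2's own z axis and vertical below 0.03 rad) and contact force between cap_2 and the fingers above 1 N and horizontal distance between the grasp point and cap_2 below 0.025 m) or ((distance of cap_3 from where it was at the start of the episode above 0.0045 m and angle between cap_3's own z axis and vertical below 0.03 rad) and contact force between cap_3 and the fingers above 1 N and horizontal distance between the grasp point and cap_3 below 0.025 m) or ((distance of cap_4 from where it was at the start of the episode above 0.0045 m and angle between cap_4's own z axis and vertical below 0.03 rad) and contact force between cap_4 and the fingers above 1 N and horizontal distance between the grasp point and cap_4 below 0.025 m)) and angle between each of cap_1, cap_2, cap_3, cap_4's own z axis and vertical below 0.03 rad and distance of each of cap_1, cap_2, cap_3, cap_4 from where it was at the start of the episode below 0.01 m and linear speed of each of cap_1, cap_2, cap_3, cap_4 below 0.01 m/s and distance of each of saucer, trowel, hide_box, jar from where it was at the start of the episode below 0.02 m); the arm keeps its last pose, push and grip.
It fails at once if a cap is struck or leaned on so hard that it may crack (over 50 N) (contact force between any of cap_1, cap_2, cap_3, cap_4 and the fingers above 50 N).
It fails at once if a cap is lifted or shoved off its seat (more than 10 mm from where it began) (distance of any of cap_1, cap_2, cap_3, cap_4 from where it was at the start of the episode above 0.01 m).
It fails at once if the saucer, trowel, hide box or jar is moved more than 20 mm (distance of any of saucer, trowel, hide_box, jar from where it was at the start of the episode above 0.02 m).
It also fails if it takes over 51 s, if anything falls off the work surface, if the arm or the gripper's body presses on something with over 40 N, if the wrist force passes 120 N, or if a joint passes its speed limit or range.

## Working session

There is one attempt and no reset: what is moved stays moved. The work goes in short steps, Python scripts to look and compute and a tool call to move; the robot and the scene stay as the last step left them, time stands still between calls to the robot, and variables do not carry over. Pictures are saved under pics/ and viewed, about 8 in all and at most 12, crops included, and the job is handed in when it is done.

Besides the shell and the picture viewer there is one more tool, called after ">>>" as name(argument=value, ...), one argument or row to a line, values as JSON. move_arm: Moves the arm, as the interface text tells. Its arguments: {"type":"object","properties":{"targets":{"type":"array","items":{"type":"number"}}},"required":["targets"]}

```bash
mkdir -p pics; ls
cat > h.py <<'E'
import numpy as np, cv2
from workcell import env, eyes
def P(n):
    c=eyes.camera_params(n); K=np.array([[c['fx'],0,c['cx']],[0,c['fy'],c['cy']],[0,0,1.]])
    R=cv2.Rodrigues(np.array(c['rvec'],float))[0]; return K,R,np.array(c['tvec'],float).ravel()
def ray(n,u,v):
    K,R,t=P(n); d=R.T@np.linalg.inv(K)@[u,v,1]; return -R.T@t,d
def atz(n,u,v,z):
    o,d=ray(n,u,v); return o+d*(z-o[2])/d[2]
E
python3 - <<'E'
from h import *
s=env.sense(); print(s['tcp_pos'],s['tool_rot'],s['force'],s['opening'])
for n in('top','side'):
    im=eyes.snapshot(n); cv2.imwrite(f'pics/{n}0.png',im)
    K,R,t=P(n); print(n,'cam at',-R.T@t, K[0,0])
    for o in('cap_1','saucer','jar'):
        for d in eyes.trace(n,o): 
            r=d['rect'];print(n,o,round(d['p'],2),[round(float(x),1) for x in r], atz(n,(r[0]+r[2])/2,(r[1]+r[3])/2,.1).round(3))
a=cv2.imread('pics/top0.png');b=cv2.imread('pics/side0.png')
E
```

```text
pics
[0.21928057 0.53092359 0.3015474 ] [-3.39820354e-04  1.94653483e-01  9.80871471e-01 -1.03086832e-03] [-0.16959383  0.48168019 -0.27741651] 0.9971897713570262
top cam at [0.34007477 0.06450957 1.10966637] 440.619459584232
top cap_1 0.9 [181.1, 151.8, 231.3, 202.7] [0.558 0.2   0.1  ]
top cap_1 0.88 [385.1, 185.7, 440.9, 233.9] [ 0.565 -0.287  0.1  ]
top cap_1 0.77 [113.0, 119.7, 164.2, 169.0] [0.609 0.375 0.1  ]
top cap_1 0.74 [326.3, 161.4, 377.4, 213.1] [ 0.594 -0.141  0.1  ]
top cap_1 0.59 [250.3, 149.7, 302.1, 204.5] [0.587 0.038 0.1  ]
top cap_1 0.57 [90.1, 180.6, 138.5, 230.0] [0.455 0.397 0.1  ]
top saucer 0.71 [139.0, 239.7, 201.1, 303.8] [0.329 0.238 0.1  ]
top saucer 0.2 [326.8, 160.1, 378.5, 212.2] [ 0.597 -0.142  0.1  ]
top jar 0.6 [209.4, 75.3, 242.0, 121.5] [0.76  0.191 0.1  ]
side cam at [ 0.3078541  -0.63044478  0.75221229] 417.99828961197875
side cap_1 0.89 [228.4, 130.3, 268.9, 155.4] [0.591 0.275 0.1  ]
side cap_1 0.82 [282.7, 235.7, 347.9, 287.2] [ 0.59  -0.161  0.1  ]
side cap_1 0.72 [301.9, 292.3, 372.9, 357.1] [ 0.568 -0.302  0.1  ]
side cap_1 0.7 [225.1, 151.5, 270.9, 177.9] [0.56  0.183 0.1  ]
side cap_1 0.68 [255.0, 182.7, 309.1, 227.0] [0.588 0.014 0.1  ]
side cap_1 0.58 [174.1, 132.7, 216.5, 161.1] [0.449 0.303 0.1  ]
side saucer 0.9 [130.8, 172.2, 182.9, 212.0] [0.323 0.15  0.1  ]
side jar 0.66 [304.5, 133.9, 335.0, 186.5] [0.742 0.141 0.1  ]
```

View pics/top0.png

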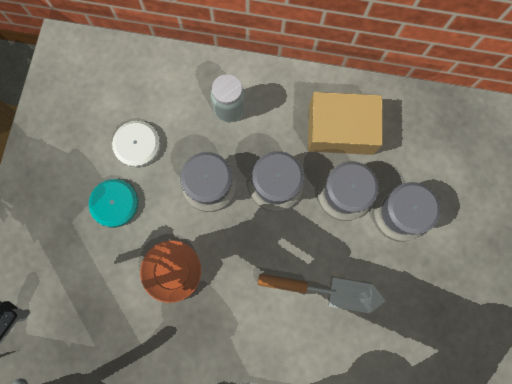

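View pics/side0.png

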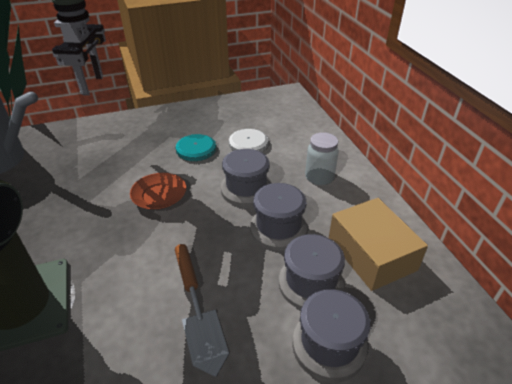

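The grey caps are at top pixels A (207,176), B (278,176), C (352,187) and D (412,208). They stand on pipes and match the description. White (136,143) and turquoise (113,203) lie on the shelf and are decoys. Next I'll fit the cap positions from both views.

```bash
cat >> h.py <<'E'
from scipy.spatial.transform import Rotation as Ro
def tool():
    s=env.sense(); w,x,y,z=s['tool_rot']; return np.array(s['tcp_pos']),Ro.from_quat([x,y,z,w]).as_matrix(),s
def go(tip):
    p,R,s=tool(); return R.T@(np.array(tip)-(p+R[:,2]*.097))/.03
E
python3 - <<'E'
from h import *
from scipy.optimize import least_squares
T=dict(A=[181.1,151.8,231.3,202.7],B=[250.3,149.7,302.1,204.5],C=[326.3,161.4,377.4,213.1],D=[385.1,185.7,440.9,233.9])
S=dict(A=[225.1,151.5,270.9,177.9],B=[255,182.7,309.1,227],C=[282.7,235.7,347.9,287.2],D=[301.9,292.3,372.9,357.1])
a=np.linspace(0,2*np.pi,90)
def rect(n,c):
    K,R,t=P(n); pts=np.vstack([np.c_[r*np.cos(a),r*np.sin(a),0*a+h]+c for r,h in((.051,0),(.061,-.008),(.061,-.022))])
    q=(K@(R@pts.T+t[:,None])).T; q=q[:,:2]/q[:,2:]; return np.r_[q.min(0),q.max(0)]
for k in T:
    f=lambda c:np.r_[rect('top',c)-T[k],rect('side',c)-S[k]]
    s=least_squares(f,[.58,0,.1],loss='soft_l1'); print(k,s.x.round(4),s.fun.round(1), 'unit move to tip edge +25mm',go(s.x+[-.04,0,.025]).round(2))
E
```

```text
A [0.5643 0.2027 0.0926] [-0.4 -0.4  0.6 -0.6 -1.  -0.8 -0.2  5.8] unit move to tip edge +25mm [-13.57  -6.24   2.93]
B [0.595  0.0377 0.0966] [ 0.6  0.6  0.  -3.3  0.3  1.8 -1.8 -3. ] unit move to tip edge +25mm [-16.62 -10.94   2.8 ]
C [ 0.5987 -0.1445  0.0962] [-0.5  0.3  0.9 -0.2  2.2  0.3 -2.6 -0.4] unit move to tip edge +25mm [-19.05 -16.5    2.81]
D [ 0.5731 -0.2917  0.1015] [ 1.1 -3.8 -0.5  0.2  0.  -0.3 -0.8  0.5] unit move to tip edge +25mm [-20.14 -21.36   2.64]
```

Run:
```python
from h import *
b=cv2.imread('pics/top0.png')[130:250,90:460]
cv2.imwrite('pics/crop.png',cv2.resize(b,None,fx=2,fy=2,interpolation=cv2.INTER_CUBIC))
```

```text
(no output)
```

View pics/crop.png

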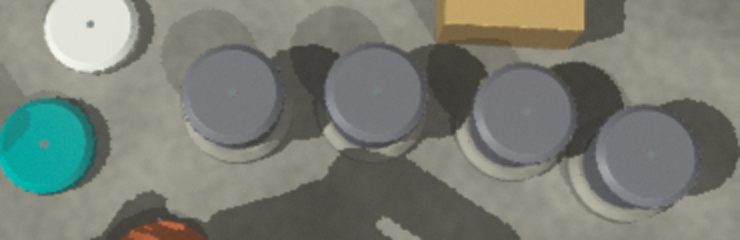

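The enlarged crop shows four identical grey caps. Their centre dots are at top pixels A (206,176.5), B (278.5,175.5), C (353,186) and D (415.5,207). I'll check the fits against those dots and start moving: shut the fingers and go above A's robot-side edge with 5 cm clearance.

Run:
```python
from h import *
for k,u,v,z in(('A',206,176.5,.093),('B',278.5,175.5,.097),('C',353,186,.096),('D',415.5,207,.1015)): print(k,atz('top',u,v,z).round(4),atz('top',u,v,z+.01).round(4))
```

```text
A [0.5611 0.2018 0.093 ] [0.5589 0.2004 0.103 ]
B [0.5924 0.0331 0.097 ] [0.5899 0.0334 0.107 ]
C [ 0.5982 -0.1437  0.096 ] [ 0.5957 -0.1417  0.106 ]
D [ 0.5726 -0.2917  0.1015] [ 0.5703 -0.2881  0.1115]
```

>>> move_arm(
  targets=[0,0,0.5,0,0,0,0,-2,-0.9,1.0,0,0,0,0,-4,-1.8,1.5,0,0,0,0,-6,-2.7,1.8,0,0,0,0,-8,-3.6,1.8,0,0,0,0],
)

```text
time_s: 1.02
tcp_pos: [0.3887, 0.3504, 0.2472]
tool_rot: [-0.001, 0.194, 0.981, -0.001]
force: [0.8, 0.5, 0.4]
opening: 0.508
```

```bash
cat > c.py <<'E'
from h import *
C=dict(A=[.561,.2018,.093],B=[.592,.0332,.097],C=[.598,-.1435,.097],D=[.5722,-.2915,.1015])
p,R,s=tool(); tip=p+R[:,2]*.097
print('t',round(s['time_s'],2),'tip',tip.round(4),'F',np.round(s['force'],2),'op',round(s['opening'],3),'q',np.round(s['q'],2))
for k,c in C.items(): print(k,'edge+20',go(np.add(c,[-.04,0,.02])).round(2),'mid',go(np.add(c,[0,0,.0])).round(2))
E
python3 c.py
```

```text
t 1.02 tip [0.3885 0.3503 0.1502] F [0.82 0.53 0.42] op 0.508 q [ 0.57  0.15  1.73  0.    1.27 -0.61]
A edge+20 [-5.97 -2.89  1.24] mid [-7.21 -2.38  1.9 ]
B edge+20 [-9.07 -7.69  1.11] mid [-10.3   -7.18   1.77]
C edge+20 [-11.5  -13.06   1.11] mid [-12.74 -12.55   1.78]
D edge+20 [-12.59 -17.95   0.97] mid [-13.82 -17.44   1.64]
```

>>> move_arm(
  targets=[-2,-1,0,0,0,0,0,-4,-2,0,0,0,0,0,-6,-2.9,0,0,0,0,0,-6,-2.9,0.5,0,0,0,0,-6,-2.9,0.9,0,0,0,0],
)

```text
time_s: 1.65
tcp_pos: [0.5211, 0.2026, 0.2201]
tool_rot: [-0.001, 0.196, 0.981, -0.0]
force: [0.5, -0.2, 0.2]
opening: 0.009
```

```bash
python3 c.py|head -2; python3 -c "
from h import *
cv2.imwrite('pics/w1.png',np.hstack([eyes.snapshot('wrist')[:,:400],eyes.snapshot('side')[60:444,100:420]]))"
```

```text
t 1.65 tip [0.5208 0.2026 0.1231] F [ 0.46 -0.17  0.19] op 0.009 q [ 0.22  0.26  1.66  0.    1.23 -0.96]
A edge+20 [-0.02 -0.02  0.34] mid [-1.25  0.49  1.  ]Traceback (most recent call last):
  File "<string>", line 3, in <module>
    cv2.imwrite('pics/w1.png',np.hstack([eyes.snapshot('wrist')[:,:400],eyes.snapshot('side')[60:444,100:420]]))
                              ~~~~~~~~~^^^^^^^^^^^^^^^^^^^^^^^^^^^^^^^^^^^^^^^^^^^^^^^^^^^^^^^^^^^^^^^^^^^^^^^^
    return _nx.concatenate(arrs, 1, dtype=dtype, casting=casting)
           ~~~~~~~~~~~~~~~^^^^^^^^^^^^^^^^^^^^^^^^^^^^^^^^^^^^^^^
ValueError: all the input array dimensions except for the concatenation axis must match exactly, but along dimension 0, the array at index 0 has size 384 and the array at index 1 has size 324
```

>>> move_arm(
  targets=[0,0,0.15,0,0,0,0,0,0,0.3,0,0,0,0,0,0,0.45,0,0,0,0,0,0,0.5,0,0,0,0],
)

```text
time_s: 2.25
tcp_pos: [0.5213, 0.2035, 0.2068]
tool_rot: [-0.0, 0.194, 0.981, -0.0]
force: [0.7, 0.6, -0.8]
opening: 0.002
```

>>> move_arm(
  targets=[0,0,0.07,0,0,0,0,0,0,0.13,0,0,0,0,0,0,0.2,0,0,0,0],
)

```text
time_s: 2.62
tcp_pos: [0.5217, 0.2032, 0.2011]
tool_rot: [0.0, 0.195, 0.981, 0.0]
force: [0.9, -0.4, -0.5]
opening: 0.006
```

>>> move_arm(
  targets=[0,0,0.07,0,0,0,0,0,0,0.13,0,0,0,0,0,0,0.2,0,0,0,0],
)

```text
time_s: 3.0
tcp_pos: [0.5218, 0.2032, 0.1983]
tool_rot: [-0.0, 0.195, 0.981, -0.0]
force: [-9.3, -2.8, 23.6]
opening: 0.003
```

```bash
python3 c.py|head -2; python3 -c "
from h import *
im=eyes.snapshot('side');cv2.imwrite('pics/s1.png',im)
f=lambda i:cv2.resize(i[130:230,190:320],None,fx=4,fy=4,interpolation=cv2.INTER_CUBIC)
a=cv2.imread('pics/side0.png');cv2.imwrite('pics/s1c.png',np.hstack([f(a)[:,:400],f(im)[:,:400]]))"
```

```text
t 3.0 tip [0.5218 0.2032 0.1013] F [-9.26 -2.76 23.56] op 0.003 q [ 0.22  0.28  1.68 -0.    1.18 -0.96]
A edge+20 [ 0.01 -0.05 -0.39] mid [-1.22  0.46  0.28]
```

View pics/s1c.png

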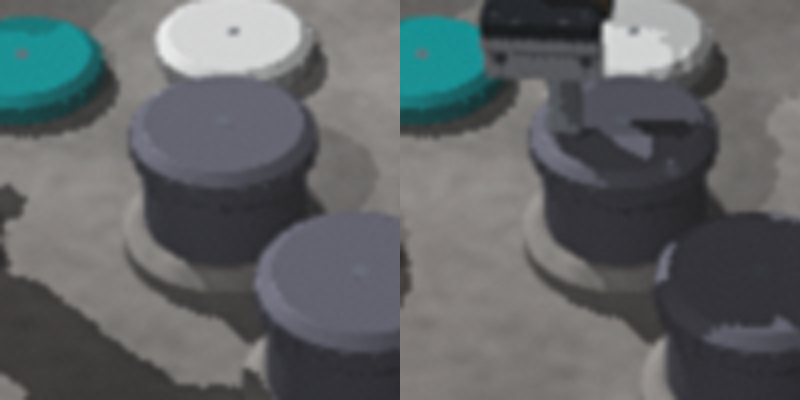

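A held 23.6 N, its outline at view (620,140) didn't move, and the force rose stiffly. It is home, so on to B.

>>> move_arm(
  targets=[0,0,-1.0,0,0,0,0,-1.1,-1.6,-1.2,0,0,0,0,-2.2,-3.2,-1.2,0,0,0,0,-3.2,-4.8,-1.0,0,0,0,0,-3.2,-4.8,-0.7,0,0,0,0],
)

```text
time_s: 3.68
tcp_pos: [0.5564, 0.0298, 0.2164]
tool_rot: [0.001, 0.198, 0.98, -0.0]
force: [-0.1, 0.3, -0.3]
opening: 0.002
```

>>> move_arm(
  targets=[0,0,0.1,0,0,0,0,0,0,0.2,0,0,0,0],
)

```text
time_s: 3.92
tcp_pos: [0.555, 0.0348, 0.2097]
tool_rot: [-0.0, 0.194, 0.981, 0.0]
force: [-1.1, 0.3, 0.6]
opening: 0.004
```

>>> move_arm(
  targets=[0,0,0.1,0,0,0,0,0,0,0.1,0,0,0,0],
)

```text
time_s: 4.18
tcp_pos: [0.5551, 0.0344, 0.2069]
tool_rot: [-0.0, 0.194, 0.981, -0.0]
force: [0.5, 0.0, -0.1]
opening: 0.005
```

>>> move_arm(
  targets=[0,0,0.07,0,0,0,0,0,0,0.07,0,0,0,0],
)

```text
time_s: 4.42
tcp_pos: [0.5553, 0.0336, 0.2049]
tool_rot: [-0.0, 0.195, 0.981, -0.0]
force: [0.0, 0.1, -0.6]
opening: 0.008
```

>>> move_arm(
  targets=[0,0,0.07,0,0,0,0,0,0,0.07,0,0,0,0],
)

```text
time_s: 4.68
tcp_pos: [0.5552, 0.0334, 0.2027]
tool_rot: [-0.0, 0.195, 0.981, -0.0]
force: [0.2, -0.5, 0.4]
opening: 0.005
```

>>> move_arm(
  targets=[0,0,0.07,0,0,0,0,0,0,0.07,0,0,0,0],
)

```text
time_s: 4.92
tcp_pos: [0.5553, 0.0334, 0.2006]
tool_rot: [-0.0, 0.195, 0.981, -0.0]
force: [-0.1, -0.5, 0.6]
opening: 0.004
```

>>> move_arm(
  targets=[0,0,0.07,0,0,0,0,0,0,0.07,0,0,0,0],
)

```text
time_s: 5.18
tcp_pos: [0.5555, 0.0333, 0.1992]
tool_rot: [0.0, 0.195, 0.981, -0.0]
force: [-1.6, 0.2, 4.2]
opening: 0.002
```

>>> move_arm(
  targets=[0,0,0.07,0,0,0,0,0,0,0.07,0,0,0,0],
)

```text
time_s: 5.42
tcp_pos: [0.5556, 0.0333, 0.1988]
tool_rot: [0.0, 0.195, 0.981, -0.0]
force: [-5.8, 0.4, 12.4]
opening: 0.003
```

```bash
python3 -c "
from h import *
im=eyes.snapshot('side');cv2.imwrite('pics/s2.png',im)
f=lambda i:cv2.resize(i[165:265,230:330],None,fx=4,fy=4,interpolation=cv2.INTER_CUBIC)
a=cv2.imread('pics/side0.png');cv2.imwrite('pics/s2c.png',np.hstack([f(a),f(im)]))"
```

```text
(no output)
```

View pics/s2c.png

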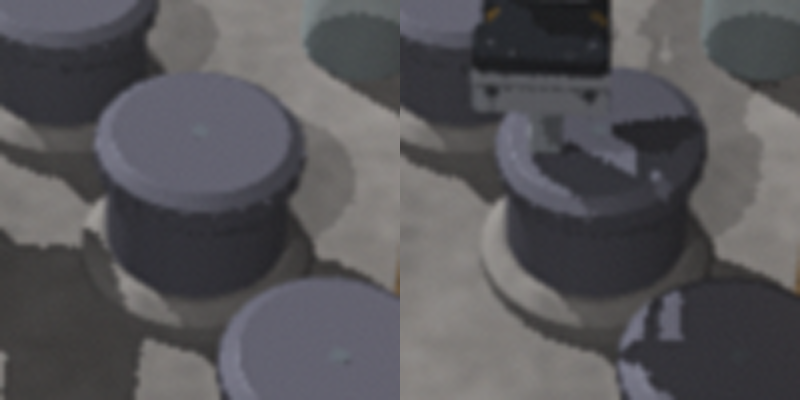

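B at (600,140) looks slightly tilted: the robot side is lower and the wall side higher, by about 1 px. I'll lift 10 mm and compare numerically.

>>> move_arm(
  targets=[0,0,-0.3,0,0,0,0,0,0,-0.5,0,0,0,0,0,0,-0.5,0,0,0,0],
)

```text
time_s: 5.85
tcp_pos: [0.5557, 0.0335, 0.212]
tool_rot: [0.001, 0.195, 0.981, 0.0]
force: [0.5, 0.4, 0.6]
opening: 0.006
```

```bash
python3 -c "
from h import *
im=eyes.snapshot('side');cv2.imwrite('pics/s3.png',im)
a=cv2.imread('pics/s2.png');f=lambda i:cv2.resize(i[165:265,230:330],None,fx=4,fy=4,interpolation=cv2.INTER_CUBIC)
cv2.imwrite('pics/s3c.png',np.hstack([f(a),f(im)]))
g=cv2.cvtColor(a,6).astype(np.float32);h=cv2.cvtColor(im,6).astype(np.float32)
for n,(x0,y0,x1,y1) in dict(right=(290,185,312,225),lowleft=(250,200,275,228),low=(262,205,300,232),left=(250,190,262,215),pipebase=(250,218,300,245)).items():
  print(n,cv2.phaseCorrelate(g[y0:y1,x0:x1],h[y0:y1,x0:x1],cv2.createHanningWindow((x1-x0,y1-y0),5)))
"
```

```text
right ((-0.34968476056293696, 0.7657764888305394), 0.8582269251346588)
lowleft ((1.3514116816364066, -0.922768204952618), 0.9514711360931396)
low ((0.0799124574723713, -0.7298184593633152), 0.9665475085929588)
left ((-0.22318452978337522, -0.6077318109797591), 0.8114235703150431)
pipebase ((0.20488282480715725, 0.5127398984515121), 0.9163552713394165)
```

View pics/s3c.png

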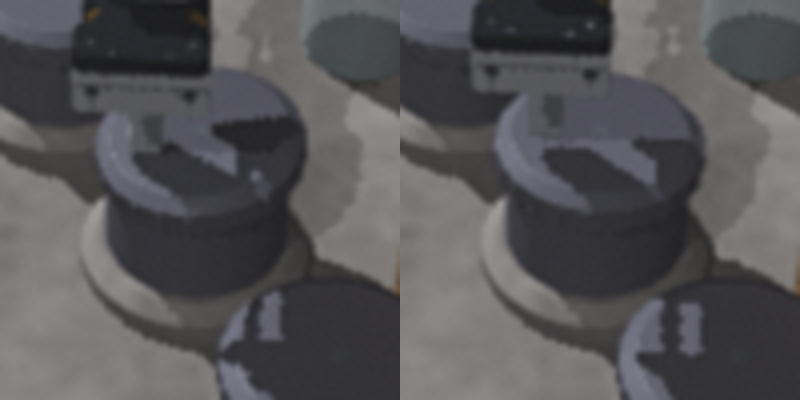

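On release the right rim dropped 0.77 px and the left rim rose about 0.7 px, so B rocks and is the loose cap. Next I'll go over its middle and press gradually.

>>> move_arm(
  targets=[-0.55,0.23,-0.2,0,0,0,0,-1.12,0.46,-0.1,0,0,0,0,-1.12,0.46,0,0,0,0,0,-1.12,0.46,0.1,0,0,0,0,-1.12,0.46,0.15,0,0,0,0],
)

```text
time_s: 6.52
tcp_pos: [0.5907, 0.0335, 0.2063]
tool_rot: [-0.001, 0.195, 0.981, -0.0]
force: [0.3, -0.6, -0.6]
opening: 0.004
```

>>> move_arm(
  targets=[0,0,0.07,0,0,0,0,0,0,0.07,0,0,0,0],
)

```text
time_s: 6.78
tcp_pos: [0.5914, 0.0334, 0.2048]
tool_rot: [-0.0, 0.195, 0.981, -0.0]
force: [0.4, 0.4, 0.7]
opening: 0.005
```

>>> move_arm(
  targets=[0,0,0.07,0,0,0,0,0,0,0.07,0,0,0,0],
)

```text
time_s: 7.02
tcp_pos: [0.5916, 0.0334, 0.2027]
tool_rot: [-0.0, 0.195, 0.981, -0.0]
force: [-1.2, -0.2, -0.6]
opening: 0.002
```

>>> move_arm(
  targets=[0,0,0.07,0,0,0,0,0,0,0.07,0,0,0,0],
)

```text
time_s: 7.28
tcp_pos: [0.592, 0.0333, 0.202]
tool_rot: [0.0, 0.195, 0.981, -0.0]
force: [-2.3, -0.3, 5.8]
opening: 0.004
```

>>> move_arm(
  targets=[0,0,0.07,0,0,0,0,0,0,0.07,0,0,0,0],
)

```text
time_s: 7.52
tcp_pos: [0.5921, 0.0333, 0.2012]
tool_rot: [0.001, 0.195, 0.981, -0.0]
force: [-4.1, 0.6, 10.8]
opening: 0.005
```

>>> move_arm(
  targets=[0,0,0.07,0,0,0,0,0,0,0.07,0,0,0,0],
)

```text
time_s: 7.78
tcp_pos: [0.592, 0.0333, 0.1993]
tool_rot: [0.001, 0.195, 0.981, -0.0]
force: [-4.0, 0.2, 11.5]
opening: 0.005
```

>>> move_arm(
  targets=[0,0,0.07,0,0,0,0,0,0,0.07,0,0,0,0],
)

```text
time_s: 8.02
tcp_pos: [0.592, 0.0334, 0.1973]
tool_rot: [0.001, 0.195, 0.981, -0.0]
force: [-4.7, 0.0, 11.5]
opening: 0.008
```

>>> move_arm(
  targets=[0,0,0.07,0,0,0,0,0,0,0.07,0,0,0,0],
)

```text
time_s: 8.28
tcp_pos: [0.5921, 0.0334, 0.196]
tool_rot: [0.0, 0.195, 0.981, -0.0]
force: [-6.8, 0.3, 15.9]
opening: 0.005
```

>>> move_arm(
  targets=[0,0,0.07,0,0,0,0,0,0,0.07,0,0,0,0],
)

```text
time_s: 8.52
tcp_pos: [0.5922, 0.0334, 0.1959]
tool_rot: [0.001, 0.194, 0.981, -0.0]
force: [-10.7, -0.3, 24.6]
opening: 0.007
```

>>> move_arm(
  targets=[0,0,0.05,0,0,0,0,0,0,0.05,0,0,0,0],
)

```text
time_s: 8.78
tcp_pos: [0.5922, 0.0334, 0.1958]
tool_rot: [0.001, 0.194, 0.981, -0.0]
force: [-13.7, 0.1, 30.5]
opening: 0.004
```

```bash
python3 -c "
from h import *
print(env.sense()['force'],tool()[0])
im=eyes.snapshot('side');cv2.imwrite('pics/s4.png',im)
a=cv2.imread('pics/s3.png');f=lambda i:cv2.resize(i[165:265,230:330],None,fx=4,fy=4,interpolation=cv2.INTER_CUBIC)
cv2.imwrite('pics/s4c.png',np.hstack([f(a),f(im)]))
print(eyes.camera_params('side')['fx'])
K,R,t=P('side')
for p in([.592,.0332,.105],[.592,.0332,.099]):
  q=K@(R@p+t);print(q[:2]/q[2])
"
```

```text
[-13.66491776   0.09779539  30.46736078] [0.59220315 0.03340341 0.19577448]
417.99828961197875
[280.97874069 197.56031931]
[280.87737479 199.47892521]
```

View pics/s4c.png

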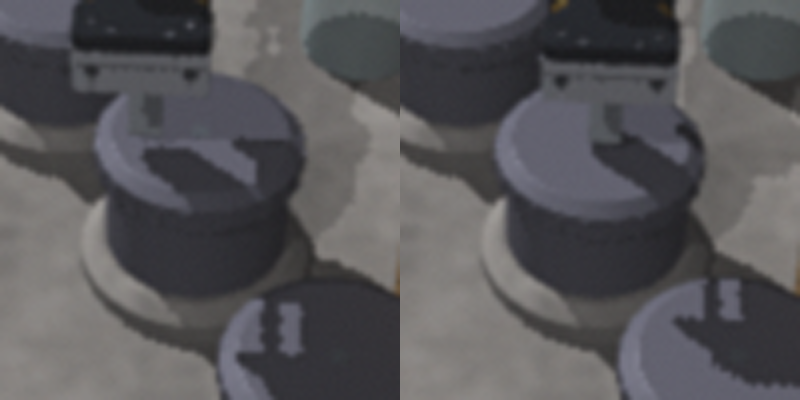

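The cap rim is about 8 crop px (2 px) lower, which matches 6 mm, and it is level against a firm stop. I'll ease the press and hand in.

>>> move_arm(
  targets=[0,0,-0.1,0,0,0,0,0,0,-0.12,0,0,0,0,0,0,-0.12,0,0,0,0,0,0,-0.12,0,0,0,0],
)

```text
time_s: 9.32
tcp_pos: [0.5921, 0.0334, 0.196]
tool_rot: [0.001, 0.195, 0.981, -0.0]
force: [-5.9, 0.2, 14.3]
opening: 0.006
```

```bash
python3 -c "
from workcell import env
print(env.finish_job())"
```

```text
the job is handed in; nothing more can be done
None
```

The loose cap was the second grey one from the left in the top picture, at about (0.592, 0.033) m. It is now pushed home, and the fingertips are still pressing on its middle with about 14 N. I handed the job in at about 9.3 s; no verdict was reported.

- **Finding it:** The leftmost cap took 24 N at its edge without visible movement. The second one gave about 3 mm under the edge press and tipped back when released, with its rims shifting about 0.7 px in opposite directions. I did not press the other two caps, because the loose one was already found.
- **Seating it:** Pressing on the middle, it slid about 6 mm to a firm stop. The side camera showed it about 2 px lower and looking level. The highest vertical force I saw was 30.5 N, below the 50 N limit.
- **Disagreements and gaps:** It began to slide at about 11–12 N vertical, below the 15 N in the description. The force reading also had an unexplained sideways part along x, about 14 N at the peak. The tilt while rocking was judged from pictures and not measured as an angle, and I did not press the edge again after seating.
- **Other objects:** I pressed only those two caps. The saucer, trowel, hide box and jar were not approached, but I did not re-measure their positions.

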